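# Sieve the barrel nuts out of the desk clutter

### The job

First take the eraser out of the blue catch tray and lay it on the desk outside the tray. Then pick up the green sieve by its handle and, holding it level over the tray, shake it from side to side until all four small brass nuts have dropped through into the tray and only the sharpener and the two binder clips are left in it; do not handle the nuts themselves. Finally set the sieve, with those three things in it, down squarely in the middle of the cork mat, and leave everything else on the desk where it stands.

Things in the scene. Friction and masses are not known exactly. Their poses are not given: they have to be found in the camera images.
- sieve: hand sieve: open rectangular pan of green-painted metal, 124 mm (own x) by 106 mm (own y) outside, rim 28 mm high, walls 4 mm, about 0.3 kg, bridge handle over its middle. Origin: centre of its underside (the rim's lower edge, on which it stands); z up. Nuts stay on its floor bars while it is carried level and smoothly (accelerations below 1.5 m/s2).
- sieve_floor (a point): centre of the sieve's floor, 8 mm above its origin, axes as the sieve's. The floor is three polished bars 14 mm wide along own x, at y = -28, 0, +28 mm, with four open slots 14 mm wide between and beside them. Friction on the bars is about 0.25: shaking along own y, strokes of 30 to 40 mm with peak accelerations of 5 m/s2 or more, slides the nuts off the bars into the slots.
- sieve_grip (a point): centre of the black grip of the sieve's handle, 78 mm above the sieve's origin: a block 62 mm long (own x), 14 mm wide (own y), 22 mm high, on steel wires of 8 mm that come down to the end walls (x = +-60 mm). Take it from above with the fingers on its two y faces; what lies in the sieve tops out 30 mm under its centre. Axes as the sieve's.
- tray: the blue open catch tray, fixed, 170 mm (own x) by 160 mm (own y), 30 mm high, walls and floor 4 mm. Origin: centre of its underside.
- mat: the cork mat, fixed on the desk, 150 mm (own x) by 130 mm (own y), 3 mm thick. Origin: centre of its underside.
- eraser: two-tone red and blue eraser lying flat in the tray, 18 x 52 x 12 mm (x, y, z), about 18 g. Origin: centre of its underside. Not listed, fixed: a blue stapler, a mouse and a pink marker, all nearer than x = 0.33 m; between them and the tray the desk is bare but for the things listed.
- nut1: small brass barrel nut 1 of 4: cylinder 10 mm across, 8 mm high, 10 g, at first standing on a bar of the sieve; it fits through the slots any way round. Origin: centre of its underside; z along its axis.
- nut2: small brass barrel nut 2 of 4: cylinder 10 mm across, 8 mm high, 10 g, at first standing on a bar of the sieve; it fits through the slots any way round. Origin: centre of its underside; z along its axis.
- nut3: small brass barrel nut 3 of 4: cylinder 10 mm across, 8 mm high, 10 g, at first standing on a bar of the sieve; it fits through the slots any way round. Origin: centre of its underside; z along its axis.
- nut4: small brass barrel nut 4 of 4: cylinder 10 mm across, 8 mm high, 10 g, at first standing on a bar of the sieve; it fits through the slots any way round. Origin: centre of its underside; z along its axis.
- screen (a point): centre of the monitor's screen panel, fixed, right of the work: a slab 420 mm wide (own y, level), 360 mm tall, 50 mm thick, from 80 to 440 mm above the desk, turned so that its own -x side faces left and toward the robot, and leaning back 10 degrees. Keep the arm and the gripper's body clear of it: swing in from the start at a short radius, nearer than it.
- sharpener: oval teal pencil sharpener, 27 x 48 x 22 mm, in the sieve; too large for the slots. Origin: centre of its underside.
- clip_a: large black binder clip with wire arms, 34 x 41 x 40 mm over all (solid body 18 x 40 x 20 mm), in the sieve; too large for the slots. Origin: centre of its underside.
- clip_b: large black binder clip with wire arms, 34 x 41 x 40 mm over all (solid body 18 x 40 x 20 mm), in the sieve; too large for the slots. Origin: centre of its underside.
- glue_stick: red glue stick with white cap, standing, 27 mm across, 92 mm high; a loose bystander, to be left alone. Origin: centre of its underside.
- corrector: white correction bottle, standing, 31 mm across, 72 mm high; a loose bystander, to be left alone. Origin: centre of its underside.
- stamp: black self-inking stamp, standing, 46 x 68 x 75 mm (x, y, z); a loose bystander, to be left alone. Origin: centre of its underside.
- gel_bottle: clear hand-gel bottle with blue cap, standing, 38 x 47 x 106 mm (x, y, z); a loose bystander, to be left alone. Origin: centre of its underside.
Mind the look-alikes: they are no part of the job. There is more than one size of the eraser; the one meant has the size given above.

How it is judged:
By the outcome, as a careful person would: the job done as asked, in the order asked, and still so for the second after the job is handed in, with the robot touching nothing.
It also fails if it takes over 72 s, if anything falls off the work surface, if the arm or the gripper's body presses on something with over 40 N, if the wrist force passes 120 N, or if a joint passes its speed limit or range.

### The arm

A 6-joint arm with a two-finger parallel gripper is mounted at the origin on the work surface; the furniture and walls round the work are solid. World frame = base frame: x ahead of the robot, y to its left, z up, the work surface at z = 0. Lengths are in mm, angles in rad, forces in N, time in s.
With the tool pointing down it reaches from about 275 to 1000 mm from the base axis. Payload 8.4 kg.
Tool frame: the origin (TCP) lies where the fingers leave the gripper's body, on its centre line; the fingertips stand 73 mm ahead of it and the grasp point (between the pads) lies 54 mm ahead of it (grip_point_offset is the distance from the TCP to the grasp point, in mm); z points along the fingers, y is the direction in which the jaws open and shut (so a half turn about z gives the same grasp; the last joint's range is limited). The gripper opens to 85 mm and grips with 20 to 120 N. Pads are 22 mm wide; open, the fingers measure 114 mm over their backs; the gripper's body (76 mm by 85 mm) begins 54 mm behind the grasp point. The pads swing forward as they close: fully open they stand 13 mm farther back than shut.
Start: joints at [-1.267, 0.353, 1.633, -0, 1.155, -0.002], TCP at [188.159, -596.007, 303.881] pointing down, gripper open.
Joint ranges: [-2.63, 2.63], [-0.92, 2.1], [0.06, 2.66], [-1.3, 4.44], [0, 2.69], [-3.02, 3.02]. Speed limits (rad/s): [2.22, 2.22, 2.79, 3.14, 3.14, 3.14].

### API

Orientations are given as [roll, pitch, yaw] about the fixed x, y, z axes, in that order (R = Rz(yaw) Ry(pitch) Rx(roll)).
In Python, from rig import sense, grab_frame, sign_off, grip_point_offset gives the robot as it stands. The module is installed in compiled form; this text tells all that it offers.
- The arm moves only by the tool drive_tool, never from a script. Its argument "targets" is one flat list of numbers, 7 for each row, row after row: the shift along the tool's x, y, z in m, then the turn, a rotation vector about the tool's x, y, z in rad, then the opening, from 0 (shut) to 1 (fully open). In form: [tx, ty, tz, wx, wy, wz, grip, tx, ty, tz, wx, wy, wz, grip, ...]. A call has 1 to 12 rows; each row is the pose to reach, as a shift and turn from the pose commanded when the call began, along the tool's axes at that moment; what a row does not reach only later rows make up. A row lasts 1/12 s, in which the tool goes at most 41.7 mm and 7.16 degrees, less where a joint would pass 70% of its speed; a pose out of reach is approached as far as the arm can. A call with a gripper value outside its range is refused whole. The fingers move at their own pace and stop on an object; "force" is the grip in N (left out, the last holds). Time passes only in rows, so rows that repeat a pose let the fingers close. It gives the time, the measured TCP pose, the force and the opening at its end, in the units of the state.
- sense(): the state, without advancing time (a new reading comes with each control period).
- grab_frame(name): name is "side" or "top"; returns a dict with "color" (384x512x3 uint8, blue, green, red), "vertical_fov" (degrees; the focal length in pixels is half the picture's height over the tangent of half this angle, whatever the lens; pixels are square), "cx", "cy" (the principal point, pixels), "world_from_camera" (4x4, takes a point from camera to world coordinates). Camera axes: x right, y down, z forward; pixel columns grow to the right and rows downward; lengths in mm; the calibration is good to about 2 mm. A picture is of the moment at which its call begins. There is no depth.
- sign_off(): hands the job in, once; it reports no verdict.
The state is a dict: "clock": time; "qpos": joint angles; "qvel": joint speeds; "joint_efforts": joint torques, N m; "eef_pos": TCP position; "tcp_rot": TCP orientation; "contact_force": force on the tool from outside, world axes, zero at the start; "wrist_torque": the same for the moment, N m; "opening": opening from 0.0 (shut) to 1.0 (fully open).
Only numpy, scipy, OpenCV 4.12 (cv2) and the standard library are available. Lean on these libraries where they do the work, as an engineer would, in place of code of your own. Each camera call takes 0.05 s, during which the arm holds its last target. There are 200 camera calls.

## Working session

There is one attempt and no reset: what is moved stays moved. The work goes in short steps, Python scripts to look and compute and a tool call to move; the robot and the scene stay as the last step left them, time stands still between calls to the robot, and variables do not carry over. Pictures are saved under pics/ and viewed, about 8 in all and at most 12, crops included, and the job is handed in when it is done.

Besides the shell and the picture viewer there is one more tool, called after "Call:" in YAML: its name, and indented under it one key for each argument. drive_tool: Moves the arm, as the interface text tells. Its arguments: {"type":"object","properties":{"targets":{"type":"array"},"force":{"type":"number"}},"required":["targets"]}

```bash
mkdir -p pics; python3 - <<'E'
from rig import *
import cv2
s=sense();print({k:s[k] for k in('clock','eef_pos','tcp_rot','opening')},grip_point_offset)
for n in('side','top'):
    f=grab_frame(n);cv2.imwrite(f'pics/{n}0.png',cv2.resize(f['color'],None,fx=1.5,fy=1.5,interpolation=cv2.INTER_CUBIC))
    print(n,f['vertical_fov'],f['cx'],f['cy'],f['world_from_camera'])
E
```

```text
{'clock': 0.0, 'eef_pos': array([ 188.01971991, -595.63707871,  303.14887392]), 'tcp_rot': array([-3.14016518e+00, -8.41589425e-06,  3.05767048e-01]), 'opening': 1.0032311950206632} 53.900000000000006
side 44.0088321934422 255.8966290820103 191.2781944471358 [[-2.60059936e-01 -7.00693666e-01  6.64377314e-01 -3.43668332e+02]
 [-9.65420873e-01  2.01653300e-01 -1.65222529e-01  2.33574588e+02]
 [-1.82034981e-02 -6.84371487e-01 -7.28906236e-01  1.05945690e+03]
 [ 0.00000000e+00  0.00000000e+00  0.00000000e+00  1.00000000e+00]]
top 55.99501858036875 248.64508242473684 189.19787124668437 [[-1.41265226e-02 -9.93347552e-01  1.14285088e-01  3.71687163e+02]
 [-9.99898935e-01  1.38509834e-02 -3.20474396e-03  3.73672662e+01]
 [ 1.60046371e-03 -1.14318810e-01 -9.93442826e-01  1.13572665e+03]
 [ 0.00000000e+00  0.00000000e+00  0.00000000e+00  1.00000000e+00]]
```

View pics/top0.png

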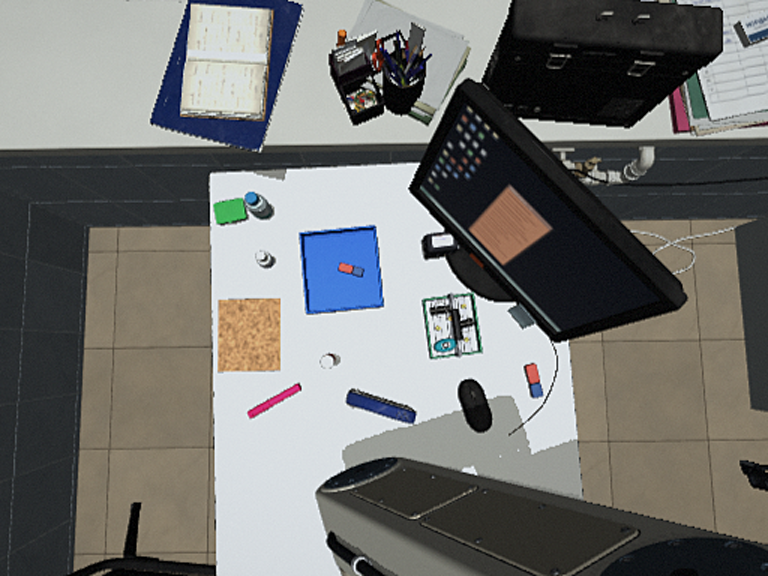

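View pics/side0.png

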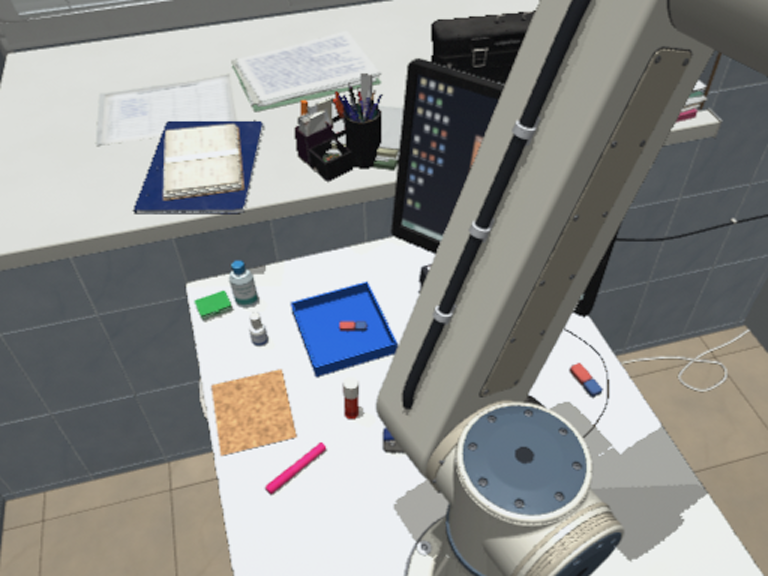

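The top view (1.5x) shows the tray at about (341,270) and the eraser in it at (351,270). The mat is at (249,335). The sieve is at (452,326) with its handle running vertically in the image. The glue stick is at (330,360), the corrector at (264,259) and the stamp at (440,244).

```bash
cat >h.py <<'E'
from rig import *
import cv2, numpy as np
def K(f):
    F=f['color'].shape[0]/2/np.tan(np.radians(f['vertical_fov']/2)); return F
def ray(f,uv,z):
    M=f['world_from_camera'];uv=np.atleast_2d(uv).astype(float)
    d=np.c_[(uv[:,0]-f['cx'])/K(f),(uv[:,1]-f['cy'])/K(f),np.ones(len(uv))]@M[:3,:3].T
    return (M[:3,3]+d*((z-M[2,3])/d[:,2])[:,None])[:,:2]
def proj(f,P):
    M=f['world_from_camera'];c=(np.atleast_2d(P)-M[:3,3])@M[:3,:3]
    return np.c_[f['cx']+K(f)*c[:,0]/c[:,2],f['cy']+K(f)*c[:,1]/c[:,2]]
def rect(f,mask,box,z):
    """min-area rectangle in the world of a mask inside box (u0,v0,u1,v1)"""
    m=np.zeros_like(mask);u0,v0,u1,v1=box;m[v0:v1,u0:u1]=mask[v0:v1,u0:u1]
    cs=max(cv2.findContours(m,cv2.RETR_EXTERNAL,cv2.CHAIN_APPROX_NONE)[0],key=cv2.contourArea)
    (c,s,a)=cv2.minAreaRect(ray(f,cs[:,0,:],z).astype(np.float32))
    return np.round(c,1),np.round(s,1),round(a,1)
def crop(f,box,k,name):
    u0,v0,u1,v1=box;cv2.imwrite(name,cv2.resize(f['color'][v0:v1,u0:u1],None,fx=k,fy=k,interpolation=cv2.INTER_CUBIC))
E
python3 - <<'E'
from h import *
f=grab_frame('top');hsv=cv2.cvtColor(f['color'],cv2.COLOR_BGR2HSV)
R=lambda a,b:cv2.inRange(hsv,np.array(a),np.array(b))
print('mat',rect(f,R((5,60,60),(22,255,255)),(140,190,192,255),3))
b=R((100,120,50),(125,255,255))
print('tray',rect(f,cv2.morphologyEx(b,cv2.MORPH_CLOSE,np.ones((9,9))),(190,140,265,215),30))
e=R((0,60,60),(12,255,255))|R((168,60,60),(180,255,255))
print('eraser red half',rect(f,e,(215,165,255,195),16))
print('sieve',rect(f,R((60,60,20),(90,255,255)),(275,185,330,245),28))
g=cv2.inRange(hsv,(0,0,0),(180,255,60))
for n,p,z in(('stamp',(440,244),60),('glue',(327,363),92),('corr',(266,257),72),('gel',(252,200),106),('eraserC',(351,270),16),('green',(230,211),10),('stampfoot',(440,256),0)):
    print(n,ray(f,np.array(p)/1.5,z).round(0))
crop(f,(270,185,330,245),10,'pics/sv.png');crop(f,(190,140,265,215),10,'pics/tr.png')
cv2.imwrite('pics/c.png',np.hstack([cv2.resize(cv2.imread('pics/sv.png'),(400,400)),cv2.resize(cv2.imread('pics/tr.png'),(400,400))]))
E
```

```text
mat (array([400.3, 294.9]), array([148.8, 128.2]), 0.3)
tray (array([531.4, 100.3]), array([169.9, 159.5]), 4.9)
eraser red half (array([535.7,  91.1]), array([28.9, 15.3]), 75.0)
sieve (array([409.3, -97.3]), array([123.2,  49.8]), 7.3)
stamp [[ 574. -102.]]
glue [[341. 124.]]
corr [[551. 246.]]
gel [[658. 267.]]
eraserC [[530.  79.]]
green [[661. 335.]]
stampfoot [[ 560. -109.]]
```

View pics/c.png

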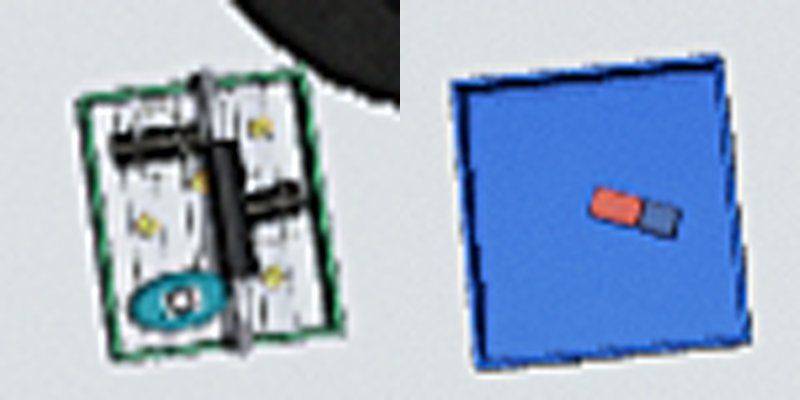

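The crop shows the sieve rim corners at (78,100), (305,70), (343,333) and (112,360), and the top of the grip at about (232,207). The eraser, about 51 mm long, lies at (636,213) in the tray panel.

```bash
python3 - <<'E'
from h import *
f=grab_frame('top')
P=lambda p:np.array(p)/6.667+[270,185]
c=ray(f,P([(78,100),(305,70),(343,333),(112,360)]),28);print(c.round(0),c.mean(0))
for a,b in((0,3),(1,2)):
    d=c[a]-c[b];print('own x deg',np.degrees(np.arctan2(d[1],d[0])),np.hypot(*d))
for a,b in((0,1),(3,2)):
    d=c[a]-c[b];print('own y deg-90',np.degrees(np.arctan2(d[1],d[0]))-90,np.hypot(*d))
g=ray(f,P([(224,142),(242,275)]),89);print('grip',g,g.mean(0))
e=ray(f,np.array([(592,203),(682,223),(636,213)])/5.333+[190-75,140],16);print('eraser',e)
for z in(80,440):print('screen',z,ray(f,np.array([(465,80),(687,297),(555,340),(411,187)])/1.5,z).round(0))
s=grab_frame('side')
print('mat side', np.round(ray(s,np.array([(213,383),(285,371),(297,438),(221,453)])/1.5,3),0))
print('eraser side',ray(s,np.array([(340,324),(367,327)])/1.5,16).round(0))
E
```

```text
[[ 464.  -67.]
 [ 477. -173.]
 [ 356. -186.]
 [ 345.  -80.]] [ 410.48001898 -126.51021103]
own x deg 6.028573556558876 119.77142506148544
own x deg 6.181592101141494 121.53863257091648
own y deg-90 6.73870162118898 106.02720886416425
own y deg-90 5.784670223801044 106.34461903495955
grip [[ 439.92075876 -124.7869504 ]
 [ 382.22785698 -130.75921829]] [ 411.07430787 -127.77308435]
eraser [[536.5814231  104.15102915]
 [523.99676157  51.4505481 ]
 [530.2937175   78.37282233]]
screen 80 [[ 911. -161.]
 [ 459. -581.]
 [ 378. -318.]
 [ 687.  -45.]]
screen 440 [[ 727.  -93.]
 [ 429. -370.]
 [ 376. -197.]
 [ 580.  -17.]]
mat side [[474. 354.]
 [465. 224.]
 [320. 228.]
 [326. 356.]]
eraser side [[536. 103.]
 [515.  55.]]
```

```bash
cat >>h.py <<'E'
from scipy.spatial.transform import Rotation as Ro
def pose(s=None):
    s=s or sense();return np.array(s['eef_pos']),Ro.from_euler('xyz',s['tcp_rot'])
down=lambda yaw:Ro.from_euler('xyz',[np.pi,0,yaw])
def rows(W,start=None):
    """W: world waypoints (x,y,z,yaw,grip) of the TCP -> rows; start=(p,R)"""
    p,R=start or pose();out=[]
    for x,y,z,yaw,g in W:
        t=R.inv().apply(np.array([x,y,z])-p)/1000;r=(R.inv()*down(yaw)).as_rotvec()
        out+= [*np.round(t,4),*np.round(r,3),g]
    print('[' + ','.join(f'{v:g}' for v in out)+']',len(W))
    return (np.array([x,y,z]),down(yaw))
def lin(a,b,n):
    """n minimum-jerk-ish (smoothstep) waypoints from a to b, b included"""
    a,b=np.array(a,float),np.array(b,float);u=np.linspace(0,1,n+1)[1:];u=u*u*(3-2*u)
    return [a+(b-a)*k for k in u]
def pol(r,az,z,yaw,g): return (r*np.cos(az),r*np.sin(az),z,yaw,g)
E
python3 - <<'E'
from h import *
D=np.radians
W=[pol(r,D(-72.5),303,.306,1) for r in np.linspace(625,340,9)[1:]]
az=np.linspace(-72.5,8.4,13)[1:];yw=np.linspace(.306,1.337,13)[1:]
S=[pol(340,D(a),303,y,1) for a,y in zip(az,yw)]
st=rows(W+S[:4]);
r=np.linspace(340,536,5)[1:]
st=rows(S[4:]+[pol(q,D(8.4),z,1.337,.5) for q,z in zip(r,(280,250,220,190))],st)
E
```

```text
[-0.0002,-0.0355,0.0006,-0.001,-0,-0,1,-0.0002,-0.0711,0.0006,-0.001,-0,-0,1,-0.0002,-0.1067,0.0006,-0.001,-0,-0,1,-0.0002,-0.1424,0.0006,-0.001,-0,-0,1,-0.0002,-0.178,0.0007,-0.001,-0,-0,1,-0.0002,-0.2136,0.0007,-0.001,-0,-0,1,-0.0001,-0.2492,0.0007,-0.001,-0,-0,1,-0.0001,-0.2849,0.0007,-0.001,-0,-0,1,0.0398,-0.2872,0.0007,-0.001,-0,-0.086,1,0.0791,-0.2942,0.0007,-0.001,-0,-0.172,1,0.1174,-0.3058,0.0007,-0.001,-0,-0.258,1,0.1541,-0.3218,0.0007,-0.001,-0,-0.344,1] 12
[0.0393,-0.0074,-0,0,0,-0.086,1,0.0775,-0.0193,-0,0,0,-0.172,1,0.114,-0.0356,-0,0,0,-0.258,1,0.1483,-0.0561,-0,0,0,-0.344,1,0.18,-0.0805,-0,0,0,-0.43,1,0.2086,-0.1084,-0,0,0,-0.515,1,0.2337,-0.1395,-0,0,0,-0.601,1,0.255,-0.1734,-0,0,0,-0.687,1,0.2979,-0.1497,0.023,0,0,-0.687,0.5,0.3409,-0.1261,0.053,0,0,-0.687,0.5,0.3838,-0.1025,0.083,0,0,-0.687,0.5,0.4267,-0.0789,0.113,0,0,-0.687,0.5] 12
```

Call:
drive_tool:
  targets: [0,-0.036,0,0,0,0,1,0,-0.071,0,0,0,0,1,0,-0.107,0,0,0,0,1,0,-0.142,0,0,0,0,1,0,-0.178,0,0,0,0,1,0,-0.214,0,0,0,0,1,0,-0.249,0,0,0,0,1,0,-0.285,0,0,0,0,1,0.04,-0.287,0,0,0,-0.086,1,0.079,-0.294,0,0,0,-0.172,1,0.117,-0.306,0,0,0,-0.258,1,0.154,-0.322,0,0,0,-0.344,1]

```text
clock: 1.25
eef_pos: [239.3, -242.0, 304.5]
tcp_rot: [3.139, -0.0, 0.652]
contact_force: [-0.3, -0.9, -0.9]
opening: 1.003
```

Call:
drive_tool:
  targets: [0.039,-0.007,0,0,0,-0.086,1,0.078,-0.019,0,0,0,-0.172,1,0.114,-0.036,0,0,0,-0.258,1,0.148,-0.056,0,0,0,-0.344,1,0.18,-0.08,0,0,0,-0.43,1,0.209,-0.108,0,0,0,-0.515,1,0.234,-0.14,0,0,0,-0.601,1,0.255,-0.173,0,0,0,-0.687,1,0.29,-0.154,0.02,0,0,-0.687,0.5,0.325,-0.135,0.04,0,0,-0.687,0.5,0.36,-0.116,0.06,0,0,-0.687,0.5,0.395,-0.097,0.08,0,0,-0.687,0.5]

```text
clock: 2.25
eef_pos: [485.2, 73.2, 228.3]
tcp_rot: [3.141, -0.0, 1.339]
contact_force: [0.9, -0.5, 0.4]
opening: 0.502
```

```bash
python3 - <<'E'
from h import *
s=sense();print(s['clock'],s['eef_pos'],s['tcp_rot'],s['opening'],s['contact_force'])
p=s['eef_pos'];g=.45;a=(*p,1.337,g)
e=np.array([530.3,78.4])
W=lin(a,(*e,140,1.337,g),5)+lin((*e,140,1.337,g),(*e,79,1.337,g),5)+[(*e,79,1.337,g)]*2
rows(W)
E
```

```text
2.25 [485.22267719  73.1949072  228.29623958] [ 3.14057485e+00 -3.89761408e-04  1.33859846e+00] 0.5021350584320642 [ 0.94874192 -0.45924164  0.4447794 ]
[0.0016,0.0044,0.0092,0.001,-0,0.002,0.45,0.0054,0.015,0.0311,0.001,-0,0.002,0.45,0.01,0.0276,0.0572,0.001,-0,0.002,0.45,0.0138,0.0382,0.0792,0.001,-0,0.002,0.45,0.0154,0.0426,0.0883,0.001,-0,0.002,0.45,0.0154,0.0426,0.0947,0.001,-0,0.002,0.45,0.0154,0.0426,0.1098,0.001,-0,0.002,0.45,0.0154,0.0425,0.1279,0.001,-0,0.002,0.45,0.0154,0.0425,0.143,0.001,-0,0.002,0.45,0.0154,0.0425,0.1493,0.001,-0,0.002,0.45,0.0154,0.0425,0.1493,0.001,-0,0.002,0.45,0.0154,0.0425,0.1493,0.001,-0,0.002,0.45] 12
```

Call:
drive_tool:
  targets: [0.002,0.004,0.009,0,0,0.002,0.5,0.005,0.015,0.031,0,0,0.002,0.5,0.01,0.028,0.057,0,0,0.002,0.5,0.014,0.038,0.079,0,0,0.002,0.5,0.0155,0.0425,0.088,0,0,0.002,0.5,0.0155,0.0425,0.095,0,0,0.002,0.5,0.0155,0.0425,0.11,0,0,0.002,0.5,0.0155,0.0425,0.128,0,0,0.002,0.5,0.0155,0.0425,0.143,0,0,0.002,0.5,0.0155,0.0425,0.149,0,0,0.002,0.5,0.0155,0.0425,0.149,0,0,0.002,0.5,0.0155,0.0425,0.149,0,0,0.002,0.3]

```text
clock: 3.25
eef_pos: [528.6, 77.2, 80.9]
tcp_rot: [3.141, -0.0, 1.335]
contact_force: [0.3, -0.7, -0.2]
opening: 0.374
```

Call:
drive_tool:
  targets: [0,0,0,0,0,0,0.1,0,0,0,0,0,0,0.1,0,0,0,0,0,0,0.1,0,0,0,0,0,0,0.1,0,0,0,0,0,0,0.1,0,0,0,0,0,0,0.1]
  force: 25

```text
clock: 3.75
eef_pos: [529.2, 77.4, 81.4]
tcp_rot: [3.14, -0.001, 1.335]
contact_force: [-0.3, -1.4, 8.0]
opening: 0.201
```

Call:
drive_tool:
  targets: [0,0,-0.01,0,0,0,0.1,0,0,-0.03,0,0,0,0.1,0,0,-0.055,0,0,0,0.1,0,0,-0.07,0,0,0,0.1]

```text
clock: 4.08
eef_pos: [529.2, 77.4, 152.9]
tcp_rot: [3.14, -0.001, 1.335]
contact_force: [1.1, 0.4, 0.5]
opening: 0.197
```

```bash
python3 - <<'E'
from h import *
p,R=pose();a=(*p,1.337,.1)
d=(400,35)
W=lin(a,(*d,148,1.337,.1),6)+lin((*d,148,1.337,.1),(*d,76.5,1.337,.1),5)+[(*d,76.5,1.337,.1)]
rows(W)
f=grab_frame('side');crop(f,(180,160,300,280),5,'pics/e1.png')
E
```

```text
[-0.0053,-0.0086,0.0003,0.002,-0.001,-0.002,0.1,-0.0185,-0.03,0.0012,0.002,-0.001,-0.002,0.1,-0.0357,-0.0579,0.0023,0.002,-0.001,-0.002,0.1,-0.0529,-0.0857,0.0034,0.002,-0.001,-0.002,0.1,-0.0661,-0.1072,0.0043,0.002,-0.001,-0.002,0.1,-0.0714,-0.1158,0.0046,0.002,-0.001,-0.002,0.1,-0.0714,-0.1158,0.012,0.002,-0.001,-0.002,0.1,-0.0714,-0.1158,0.0298,0.002,-0.001,-0.002,0.1,-0.0715,-0.1159,0.0509,0.002,-0.001,-0.002,0.1,-0.0715,-0.1159,0.0687,0.002,-0.001,-0.002,0.1,-0.0715,-0.1159,0.0761,0.002,-0.001,-0.002,0.1,-0.0715,-0.1159,0.0761,0.002,-0.001,-0.002,0.1] 12
```

View pics/e1.png

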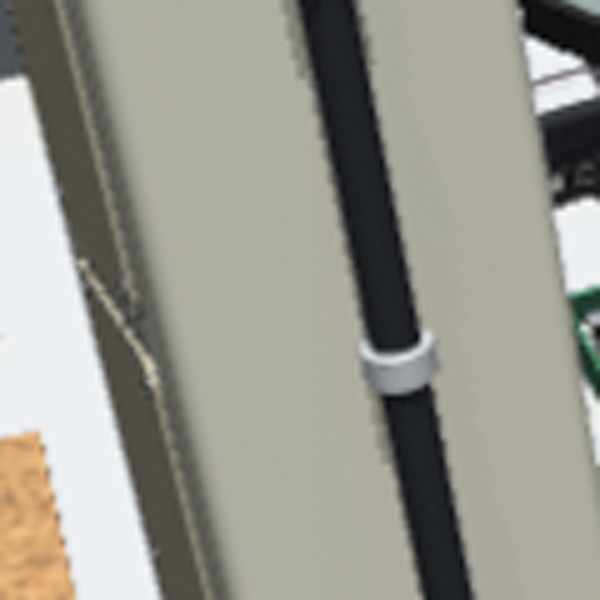

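The side view is blocked by the arm, but the opening of 0.197 (about 17 mm) shows the eraser is held. Laying it down at (400,35).

Call:
drive_tool:
  targets: [-0.005,-0.009,0,0,0,0,0.1,-0.0185,-0.03,0.001,0,0,0,0.1,-0.036,-0.058,0.002,0,0,0,0.1,-0.053,-0.086,0.003,0,0,0,0.1,-0.066,-0.107,0.004,0,0,0,0.1,-0.0715,-0.116,0.005,0,0,0,0.1,-0.0715,-0.116,0.012,0,0,0,0.1,-0.0715,-0.116,0.03,0,0,0,0.1,-0.0715,-0.116,0.051,0,0,0,0.1,-0.0715,-0.116,0.067,0,0,0,0.1,-0.0715,-0.116,0.074,0,0,0,0.1,-0.0715,-0.116,0.074,0,0,0,0.1]

```text
clock: 5.13
eef_pos: [399.9, 35.1, 74.6]
tcp_rot: [-3.141, 0.0, 1.335]
contact_force: [-1.0, -0.5, -0.2]
opening: 0.201
```

Call:
drive_tool:
  targets: [0,0,0,0,0,0,0.1,0,0,0,0,0,0,0.3,0,0,0,0,0,0,0.4,0,0,0,0,0,0,0.5,0,0,-0.02,0,0,0,0.5,0,0,-0.055,0,0,0,0.5,0,0,-0.09,0,0,0,0.5,0,0,-0.12,0,0,0,0.5]

```text
clock: 5.8
eef_pos: [399.0, 34.9, 198.1]
tcp_rot: [3.141, -0.0, 1.335]
contact_force: [1.4, -0.2, -0.4]
opening: 0.499
```

```bash
python3 - <<'E'
from h import *
s=sense();print(s['clock'],s['eef_pos'],s['tcp_rot'],s['opening'])
p=s['eef_pos'];g=(411,-127.3);y=np.radians(6.2)
# yaw 1.337 -> 0.108 : 70 deg, 12 rows
rows(lin((*p,1.337,.5),(*g,210,y,.6),12))
E
```

```text
5.8 [399.02669008  34.89705594 198.12517322] [ 3.14097336e+00 -2.52822542e-04  1.33470811e+00] 0.49874990872002156
[-0.003,0.001,-0.0002,0.001,-0,0.022,0.501968,-0.0115,0.0037,-0.0009,0.001,-0,0.089,0.507407,-0.0242,0.0077,-0.0019,0.001,-0,0.19,0.515625,-0.0402,0.0129,-0.0031,0.001,-0,0.316,0.525926,-0.0583,0.0187,-0.0045,0.001,-0,0.46,0.537616,-0.0774,0.0248,-0.0059,0.001,-0,0.612,0.55,-0.0966,0.0309,-0.0074,0,-0,0.764,0.562384,-0.1147,0.0367,-0.0088,0,-0.001,0.908,0.574074,-0.1307,0.0418,-0.01,0,-0.001,1.034,0.584375,-0.1434,0.0459,-0.011,0,-0.001,1.135,0.592593,-0.1518,0.0486,-0.0116,0,-0.001,1.202,0.598032,-0.1549,0.0496,-0.0119,0,-0.001,1.226,0.6] 12
```

Call:
drive_tool:
  targets: [-0.003,0.001,0,0,0,0.022,0.5,-0.0115,0.004,-0.001,0,0,0.089,0.5,-0.024,0.008,-0.002,0,0,0.19,0.5,-0.04,0.013,-0.003,0,0,0.31,0.5,-0.058,0.019,-0.0045,0,0,0.43,0.5,-0.077,0.025,-0.006,0,0,0.55,0.55,-0.097,0.031,-0.007,0,0,0.67,0.55,-0.115,0.037,-0.009,0,0,0.79,0.55,-0.131,0.042,-0.01,0,0,0.91,0.55,-0.143,0.046,-0.011,0,0,1.03,0.6,-0.152,0.0485,-0.012,0,0,1.13,0.6,-0.155,0.0495,-0.012,0,0,1.226,0.6]

```text
clock: 6.8
eef_pos: [411.0, -128.6, 208.1]
tcp_rot: [3.141, -0.0, 0.102]
contact_force: [0.3, -0.4, -0.6]
opening: 0.598
```

```bash
python3 - <<'E'
from h import *
f=grab_frame('top');s=grab_frame('side')
cv2.imwrite('pics/b.png',np.hstack([cv2.resize(f['color'][130:270,130:330],(480,336),interpolation=cv2.INTER_CUBIC),cv2.resize(s['color'][150:320,220:380],(316,336),interpolation=cv2.INTER_CUBIC)]))
q=sense();print(q['clock'],q['eef_pos'],q['tcp_rot'],q['opening'])
g=(411,-127.3);y=np.radians(6.2);p=q['eef_pos']
rows(lin((*p,y,.6),(*g,133,y,.6),7)+[(*g,133,y,.6)]*2)
E
```

```text
6.9 [ 410.88226389 -127.96105716  207.94176943] [ 3.14152345e+00 -1.48025869e-04  1.05734906e-01] 0.5995127202531232
[0,-0,0.0042,0,-0,-0.002,0.6,0,-0.0001,0.0149,0,-0,-0.002,0.6,0.0001,-0.0003,0.0295,0,-0,-0.002,0.6,0.0001,-0.0004,0.0454,0,-0,-0.002,0.6,0.0001,-0.0005,0.0601,0,-0,-0.002,0.6,0.0002,-0.0006,0.0708,0,-0,-0.002,0.6,0.0002,-0.0007,0.0749,0,-0,-0.002,0.6,0.0002,-0.0007,0.0749,0,-0,-0.002,0.6,0.0002,-0.0007,0.0749,0,-0,-0.002,0.6] 9
```

View pics/b.png

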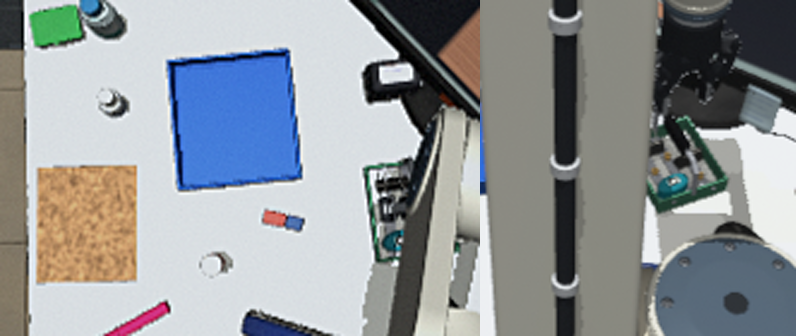

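The eraser now lies on the desk at about (283,220) in the left panel, the tray is empty, and the gripper is above the sieve handle.

Call:
drive_tool:
  targets: [0,0,0.004,0,0,-0.002,0.6,0,0,0.015,0,0,-0.002,0.6,0,0,0.03,0,0,-0.002,0.6,0,0,0.045,0,0,-0.002,0.6,0,-0.0005,0.06,0,0,-0.002,0.6,0,-0.0005,0.07,0,0,-0.002,0.6,0,-0.0005,0.075,0,0,-0.002,0.6,0,-0.0005,0.075,0,0,-0.002,0.5,0,-0.0005,0.075,0,0,-0.002,0.4,0,-0.0005,0.075,0,0,-0.002,0.3,0,-0.0005,0.075,0,0,-0.002,0.25,0,-0.0005,0.075,0,0,-0.002,0.22]
  force: 40

```text
clock: 7.9
eef_pos: [411.3, -127.0, 133.6]
tcp_rot: [3.141, -0.001, 0.111]
contact_force: [0.0, -0.7, -0.4]
opening: 0.224
```

Call:
drive_tool:
  targets: [0,0,0,0,0,0,0.18,0,0,0,0,0,0,0.1,0,0,0,0,0,0,0.05,0,0,0,0,0,0,0,0,0,0,0,0,0,0,0,0,0,0,0,0,0]
  force: 80

```text
clock: 8.4
eef_pos: [411.1, -126.9, 133.6]
tcp_rot: [3.141, -0.001, 0.111]
contact_force: [-1.0, 1.8, 7.0]
opening: 0.15
```

```bash
python3 - <<'E'
from h import *
q=sense();print(q['clock'],q['eef_pos'],q['tcp_rot'],q['opening'],q['contact_force'])
f=grab_frame('top');hsv=cv2.cvtColor(f['color'],cv2.COLOR_BGR2HSV)
m=cv2.inRange(hsv,(5,60,60),(22,255,255));print('mat',rect(f,m,(140,190,192,255),3))
b=cv2.inRange(hsv,(100,120,30),(125,255,255));print('tray',rect(f,cv2.morphologyEx(b,cv2.MORPH_CLOSE,np.ones((9,9))),(190,140,265,215),30))
s=grab_frame('side');hsv=cv2.cvtColor(s['color'],cv2.COLOR_BGR2HSV)
m=cv2.inRange(hsv,(5,60,60),(22,255,255));print('mat side',rect(s,m,(135,240,202,306),3))
p=q['eef_pos'];y=q['tcp_rot'][2]
rows(lin((*p,y,0),(*p[:2],p[2]+60,y,0),10))
E
```

```text
8.4 [ 411.12735671 -126.93996572  133.6218003 ] [ 3.14141160e+00 -6.38270718e-04  1.10725544e-01] 0.14990739176113937 [-0.95020214  1.79861708  6.98591795]
mat (array([400.3, 294.9]), array([148.8, 128.2]), 0.3)
tray (array([531.4, 100.3]), array([169.9, 159.5]), 4.9)
mat side (array([397.4, 293.8]), array([148.9, 128.6]), 0.3)
[-0,0,-0.0017,0,-0.001,0,0,-0,0,-0.0063,0,-0.001,0,0,-0,0,-0.013,0,-0.001,0,0,0,0,-0.0211,0,-0.001,0,0,0,0,-0.03,0,-0.001,0,0,0,0,-0.0389,0,-0.001,0,0,0,0,-0.0471,0,-0.001,0,0,0,0,-0.0538,0,-0.001,0,0,0,0,-0.0583,0,-0.001,0,0,0,0,-0.06,0,-0.001,0,0] 10
```

The grip is on: opening 0.15, about 13 mm for the 14 mm block. Lifting 90 mm first, to clear the stamp.

Call:
drive_tool:
  targets: [0,0,-0.002,0,0,0,0,0,0,-0.007,0,0,0,0,0,0,-0.014,0,0,0,0,0,0,-0.023,0,0,0,0,0,0,-0.034,0,0,0,0,0,0,-0.045,0,0,0,0,0,0,-0.056,0,0,0,0,0,0,-0.067,0,0,0,0,0,0,-0.076,0,0,0,0,0,0,-0.083,0,0,0,0,0,0,-0.088,0,0,0,0,0,0,-0.09,0,0,0,0]

```text
clock: 9.5
eef_pos: [411.1, -127.0, 223.9]
tcp_rot: [3.141, -0.001, 0.111]
contact_force: [0.9, 0.2, -4.1]
opening: 0.15
```

```bash
python3 - <<'E'
from h import *
q=sense();print(q['clock'],q['eef_pos'],q['tcp_rot'],q['opening'],q['contact_force'],q['wrist_torque'])
p=q['eef_pos'];y=q['tcp_rot'][2]
W=lin((*p,y,0),(531.4,100.3,p[2],.0855,0),22)
st=rows(W[:11]);rows(W[11:]+[W[-1]],st)
E
```

```text
9.5 [ 411.12763708 -126.96781736  223.9210881 ] [ 3.14118030e+00 -9.61481638e-04  1.10796267e-01] 0.14997411988551296 [ 0.85126407  0.22712511 -4.06757078] [ 0.00229731  0.02470658 -0.00298412]
[0.0009,-0.0013,0,0,-0.001,0,0,0.0034,-0.005,0,0,-0.001,0.001,0,0.0073,-0.0108,0,0,-0.001,0.001,0,0.0126,-0.0185,0,0,-0.001,0.002,0,0.019,-0.0279,0,0,-0.001,0.003,0,0.0264,-0.0388,0,0,-0.001,0.005,0,0.0346,-0.0509,0,0,-0.001,0.006,0,0.0435,-0.0639,0,0,-0.001,0.008,0,0.0528,-0.0776,0,0,-0.001,0.009,0,0.0625,-0.0918,0,0,-0.001,0.011,0,0.0723,-0.1063,0,0,-0.001,0.013,0] 11
[0.0097,-0.0146,-0,0,-0,0.002,0,0.0191,-0.0289,-0,0,-0,0.003,0,0.0283,-0.0428,-0,0,-0,0.005,0,0.037,-0.0559,-0,0,-0,0.007,0,0.0451,-0.0681,-0,0,-0,0.008,0,0.0523,-0.079,-0,0,-0,0.009,0,0.0586,-0.0885,-0,0,-0,0.01,0,0.0638,-0.0963,-0,0,-0,0.011,0,0.0677,-0.1022,-0,-0,-0,0.012,0,0.0701,-0.1059,-0,0,-0,0.012,0,0.071,-0.1072,-0,0,-0,0.013,0,0.071,-0.1072,-0,0,-0,0.013,0] 12
```

Call:
drive_tool:
  targets: [0.001,-0.0015,0,0,0,0,0,0.0035,-0.005,0,0,0,0.001,0,0.0075,-0.011,0,0,0,0.001,0,0.0125,-0.0185,0,0,0,0.002,0,0.019,-0.028,0,0,0,0.003,0,0.0265,-0.039,0,0,0,0.005,0,0.0345,-0.051,0,0,0,0.006,0,0.0435,-0.064,0,0,0,0.008,0,0.053,-0.0775,0,0,0,0.009,0,0.0625,-0.092,0,0,0,0.011,0,0.0725,-0.1065,0,0,0,0.013,0]

```text
clock: 10.42
eef_pos: [471.5, -11.4, 222.6]
tcp_rot: [-3.141, 0.001, 0.098]
contact_force: [-0.2, 0.7, -4.4]
opening: 0.148
```

Call:
drive_tool:
  targets: [0.0095,-0.0145,0,0,0,0.002,0,0.019,-0.029,0,0,0,0.003,0,0.0285,-0.043,0,0,0,0.005,0,0.037,-0.056,0,0,0,0.007,0,0.045,-0.068,0,0,0,0.008,0,0.0525,-0.079,0,0,0,0.009,0,0.0585,-0.0885,0,0,0,0.01,0,0.064,-0.0965,0,0,0,0.011,0,0.0675,-0.102,0,0,0,0.012,0,0.07,-0.106,0,0,0,0.012,0,0.071,-0.107,0,0,0,0.013,0,0.071,-0.107,0,0,0,0.013,0]

```text
clock: 11.42
eef_pos: [531.4, 100.4, 223.0]
tcp_rot: [3.141, 0.0, 0.085]
contact_force: [0.0, 0.5, -4.1]
opening: 0.151
```

```bash
python3 - <<'E'
from h import *
q=sense();print(q['clock'],q['eef_pos'],q['tcp_rot'],q['opening'],q['contact_force'],q['wrist_torque'])
p=q['eef_pos'];y=.0855
rows(lin((*p,y,0),(531.4,100.3,133.6+37,y,0),10)+[(531.4,100.3,133.6+37,y,0)])
f=grab_frame('top');s=grab_frame('side')
cv2.imwrite('pics/d.png',np.hstack([cv2.resize(f['color'][130:250,170:290],(400,400),interpolation=cv2.INTER_CUBIC),cv2.resize(s['color'][140:280,180:320],(400,400),interpolation=cv2.INTER_CUBIC)]))
E
```

```text
11.4167 [531.43464147 100.36338829 223.03794735] [3.14148452e+00 1.68680162e-04 8.47836080e-02] 0.15068880484967392 [ 0.04556907  0.51890965 -4.08173846] [0.01794226 0.00434081 0.00313618]
[-0,0,0.0015,0,0,-0.001,0,-0,0,0.0055,0,0,-0.001,0,-0,0,0.0113,0,0,-0.001,0,-0,0,0.0185,0,0,-0.001,0,-0,0,0.0262,0,0,-0.001,0,-0,0,0.034,0,0,-0.001,0,-0,0,0.0411,0,0,-0.001,0,-0,0,0.047,0,0,-0.001,0,-0,0.0001,0.051,0,0,-0.001,0,-0,0.0001,0.0524,0,0,-0.001,0,-0,0.0001,0.0524,0,0,-0.001,0] 11
```

View pics/d.png

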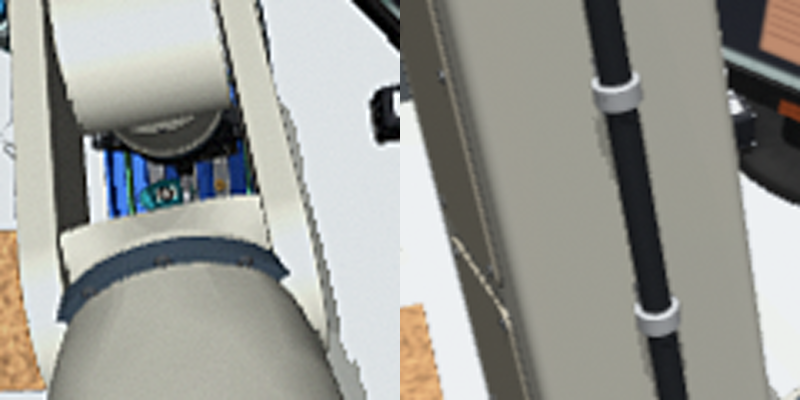

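The sieve is held level over the tray. The arm hides most of it, but its floor and the sharpener are visible at (160,195) in the left panel. Lowering and shaking.

Call:
drive_tool:
  targets: [0,0,0.0015,0,0,0,0,0,0,0.0055,0,0,0,0,0,0,0.0115,0,0,0,0,0,0,0.0185,0,0,0,0,0,0,0.026,0,0,0,0,0,0,0.034,0,0,0,0,0,0,0.041,0,0,0,0,0,0,0.047,0,0,0,0,0,0,0.051,0,0,0,0,0,0,0.0525,0,0,0,0,0,0,0.0525,0,0,0,0]

```text
clock: 12.43
eef_pos: [531.3, 100.4, 170.1]
tcp_rot: [3.142, 0.001, 0.085]
contact_force: [0.0, -0.3, -4.4]
opening: 0.152
```

Call:
drive_tool:
  targets: [0,0.018,0,0,0,0,0,0,0,0,0,0,0,0,0,-0.018,0,0,0,0,0,0,0,0,0,0,0,0,0,0.018,0,0,0,0,0,0,0,0,0,0,0,0,0,-0.018,0,0,0,0,0,0,0,0,0,0,0,0,0,0.018,0,0,0,0,0,0,0,0,0,0,0,0,0,-0.018,0,0,0,0,0,0,0,0,0,0,0,0]

```text
clock: 13.43
eef_pos: [532.0, 104.0, 171.3]
tcp_rot: [-3.14, -0.002, 0.086]
contact_force: [-0.1, 0.2, -3.8]
opening: 0.146
```

Call:
drive_tool:
  targets: [0,0.018,0,0,0,0,0,0,0,0,0,0,0,0,0,-0.018,0,0,0,0,0,0,0,0,0,0,0,0,0,0.018,0,0,0,0,0,0,0,0,0,0,0,0,0,-0.018,0,0,0,0,0,0,0,0,0,0,0,0,0,0.018,0,0,0,0,0,0,0.018,0,0,0,0,0]

```text
clock: 14.27
eef_pos: [533.3, 80.9, 171.1]
tcp_rot: [3.141, -0.001, 0.085]
contact_force: [-0.4, -0.8, -3.6]
opening: 0.147
```

Call:
drive_tool:
  targets: [0,-0.018,0,0,0,0,0,0,-0.036,0,0,0,0,0,0,-0.018,0,0,0,0,0,0,-0.018,0,0,0,0,0,0,-0.018,0,0,0,0,0,0,-0.018,0,0,0,0,0]

```text
clock: 14.77
eef_pos: [531.6, 100.5, 170.8]
tcp_rot: [-3.141, -0.0, 0.084]
contact_force: [-0.5, 0.1, -3.8]
opening: 0.15
```

```bash
python3 - <<'E'
from h import *
q=sense();print(q['clock'],q['eef_pos'],q['tcp_rot'],q['opening'],q['contact_force'],q['wrist_torque'])
f=grab_frame('top')
crop(f,(195,165,255,205),12,'pics/s1.png')
E
```

```text
14.7667 [531.56571146 100.47535826 170.84894662] [-3.14136169e+00 -4.83988144e-04  8.39967924e-02] 0.14994767860184682 [-0.45713882  0.07736821 -3.79529238] [-0.01184072  0.01337671  0.01302826]
```

View pics/s1.png

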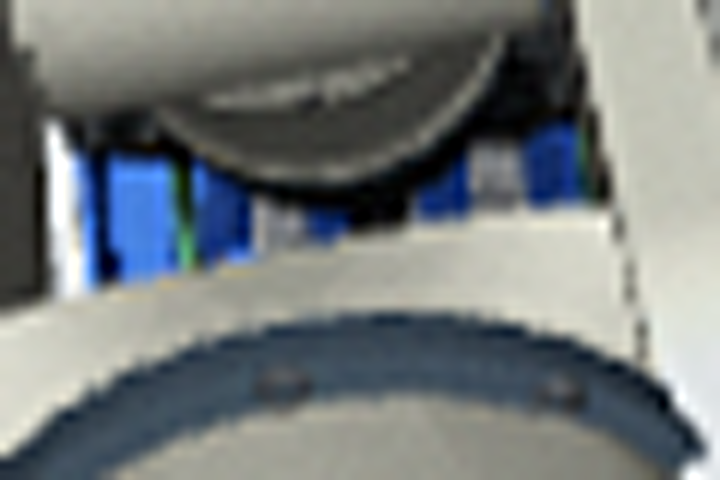

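The view is mostly blocked by the wrist. The weight dropped by roughly 0.4 N, which fits nuts falling through. Shaking some more, then moving aside to count them.

Call:
drive_tool:
  targets: [0,0.019,0,0,0,0,0,0,0,0,0,0,0,0,0,-0.019,0,0,0,0,0,0,0,0,0,0,0,0,0,0.019,0,0,0,0,0,0,0,0,0,0,0,0,0,-0.019,0,0,0,0,0,0,0,0,0,0,0,0,0,0.019,0,0,0,0,0,0,0,0,0,0,0,0,0,-0.019,0,0,0,0,0,0,0,0,0,0,0,0]

```text
clock: 15.82
eef_pos: [531.7, 104.3, 170.9]
tcp_rot: [-3.139, -0.001, 0.086]
contact_force: [0.3, 0.1, -3.7]
opening: 0.148
```

Call:
drive_tool:
  targets: [0,0.017,0,0,0,0,0,0,0.017,0,0,0,0,0,0,-0.017,0,0,0,0,0,0,-0.017,0,0,0,0,0,0,0.017,0,0,0,0,0,0,0.017,0,0,0,0,0,0,-0.017,0,0,0,0,0,0,-0.017,0,0,0,0,0,0,0.017,0,0,0,0,0,0,0.017,0,0,0,0,0,0,-0.017,0,0,0,0,0,0,-0.017,0,0,0,0,0]

```text
clock: 16.82
eef_pos: [530.0, 120.0, 170.8]
tcp_rot: [-3.14, -0.001, 0.083]
contact_force: [-0.0, 0.6, -3.8]
opening: 0.15
```

Call:
drive_tool:
  targets: [0,0.017,0,0,0,0,0,0,0.017,0,0,0,0,0,0,0.017,0,0,0,0,0,0,0.017,0,0,0,0,0,0,0.017,0,0,0,0,0]

```text
clock: 17.23
eef_pos: [531.4, 100.7, 170.6]
tcp_rot: [-3.141, 0.0, 0.084]
contact_force: [0.0, -0.3, -3.0]
opening: 0.147
```

```bash
python3 - <<'E'
from h import *
q=sense();print(q['clock'],q['eef_pos'],q['tcp_rot'],q['opening'],q['contact_force'],q['wrist_torque'])
p=q['eef_pos'];y=q['tcp_rot'][2];u=(531.4,100.3,p[2]+70,y,0)
st=rows(lin((*p,y,0),u,10))
W=lin(u,(398.8,294.4,p[2]+70,.005,0),22)
st=rows(W[:11],st);rows(W[11:]+[W[-1]],st)
E
```

```text
17.2333 [531.36515823 100.66394432 170.57844741] [-3.14135418e+00  1.74760055e-05  8.44664516e-02] 0.14685820945589823 [ 0.04730978 -0.33119696 -3.03060671] [0.00836764 0.02593625 0.04721789]
[0,0,-0.002,-0,0,-0,0,0,0,-0.0073,-0,0,-0,0,0,0.0001,-0.0151,-0,0,-0,0,0,0.0001,-0.0246,-0,0,-0,0,0,0.0002,-0.035,-0,0,-0,0,0,0.0002,-0.0454,-0,0,-0,0,0,0.0003,-0.0549,-0,0,-0,0,0,0.0003,-0.0627,-0,0,-0,0,0,0.0003,-0.068,-0,0,-0,0,0,0.0003,-0.07,-0,0,-0,0] 10
[-0.0007,-0.0012,-0,-0,-0,0,0,-0.0027,-0.0048,-0,-0,-0,0.002,0,-0.0059,-0.0104,-0,0,-0,0.004,0,-0.0101,-0.0178,-0,-0,-0,0.007,0,-0.0152,-0.0269,-0,0,-0,0.01,0,-0.0211,-0.0374,-0,-0,-0,0.015,0,-0.0277,-0.049,-0,-0,-0,0.019,0,-0.0348,-0.0615,-0,-0,-0,0.024,0,-0.0423,-0.0747,-0,-0,-0,0.029,0,-0.05,-0.0884,-0,-0,-0,0.034,0,-0.0579,-0.1023,-0,-0,-0,0.04,0] 11
[-0.0084,-0.0136,-0,0,-0,0.005,0,-0.0167,-0.027,-0,0,-0,0.011,0,-0.0247,-0.0399,-0,0,-0,0.016,0,-0.0323,-0.0521,-0,0,-0,0.021,0,-0.0393,-0.0634,-0,0,-0,0.025,0,-0.0456,-0.0736,-0,0,-0,0.029,0,-0.0511,-0.0825,-0,0,-0,0.033,0,-0.0556,-0.0898,-0,0,-0,0.036,0,-0.059,-0.0953,-0,0,-0,0.038,0,-0.0611,-0.0987,-0,0,-0,0.039,0,-0.0619,-0.0999,-0,0,-0,0.04,0,-0.0619,-0.0999,-0,0,-0,0.04,0] 12
```

Call:
drive_tool:
  targets: [0,0,-0.002,0,0,0,0,0,0,-0.0075,0,0,0,0,0,0,-0.015,0,0,0,0,0,0,-0.0245,0,0,0,0,0,0,-0.035,0,0,0,0,0,0,-0.0455,0,0,0,0,0,0,-0.055,0,0,0,0,0,0,-0.063,0,0,0,0,0,0,-0.068,0,0,0,0,0,0,-0.07,0,0,0,0]

```text
clock: 18.07
eef_pos: [531.8, 100.4, 241.8]
tcp_rot: [-3.141, -0.001, 0.085]
contact_force: [-0.2, -0.3, -4.5]
opening: 0.146
```

Call:
drive_tool:
  targets: [-0.0005,-0.001,0,0,0,0,0,-0.0025,-0.005,0,0,0,0.002,0,-0.006,-0.0105,0,0,0,0.004,0,-0.01,-0.018,0,0,0,0.007,0,-0.015,-0.027,0,0,0,0.01,0,-0.021,-0.0375,0,0,0,0.015,0,-0.0275,-0.049,0,0,0,0.019,0,-0.035,-0.0615,0,0,0,0.024,0,-0.0425,-0.0745,0,0,0,0.029,0,-0.05,-0.0885,0,0,0,0.034,0,-0.058,-0.102,0,0,0,0.04,0]

```text
clock: 18.98
eef_pos: [463.8, 198.3, 240.4]
tcp_rot: [-3.142, 0.0, 0.045]
contact_force: [0.5, 0.5, -3.5]
opening: 0.153
```

Call:
drive_tool:
  targets: [-0.0085,-0.0135,0,0,0,0.005,0,-0.0165,-0.027,0,0,0,0.011,0,-0.0245,-0.04,0,0,0,0.016,0,-0.0325,-0.052,0,0,0,0.021,0,-0.0395,-0.0635,0,0,0,0.025,0,-0.0455,-0.0735,0,0,0,0.029,0,-0.051,-0.0825,0,0,0,0.033,0,-0.0555,-0.09,0,0,0,0.036,0,-0.059,-0.0955,0,0,0,0.038,0,-0.061,-0.0985,0,0,0,0.039,0,-0.062,-0.1,0,0,0,0.04,0,-0.062,-0.1,0,0,0,0.04,0]

```text
clock: 19.98
eef_pos: [398.4, 294.4, 240.6]
tcp_rot: [3.141, 0.0, 0.005]
contact_force: [0.1, -0.2, -3.2]
opening: 0.148
```

```bash
python3 - <<'E'
from h import *
q=sense();print(q['clock'],q['eef_pos'],q['tcp_rot'],q['opening'],q['contact_force'],q['wrist_torque'])
f=grab_frame('top');s=grab_frame('side')
cv2.imwrite('pics/g.png',np.hstack([cv2.resize(f['color'][140:220,190:270],(400,400),interpolation=cv2.INTER_CUBIC),cv2.resize(s['color'][170:270,120:220],(400,400),interpolation=cv2.INTER_CUBIC)]))
t=cv2.cvtColor(f['color'],cv2.COLOR_BGR2HSV)[150:210,200:258];m=cv2.inRange(t,(15,60,60),(40,255,255))
n,l,st,c=cv2.connectedComponentsWithStats(m);print(n-1,st[1:,4],(c[1:]+[200,150]).round(1))
p=q['eef_pos'];d=(398.8,294.4,133.6+3.8,.005,0);print(p,d)
rows(lin((*p,q['tcp_rot'][2],0),d,12))
E
```

```text
19.9833 [398.38803604 294.39543743 240.5561069 ] [3.14149022e+00 5.96782024e-05 5.10005244e-03] 0.14755548499667676 [ 0.0554879  -0.16007204 -3.23693108] [-0.02178324  0.00077836  0.0606118 ]
4 [6 6 6 6] [[231.  167.5]
 [215.  175.5]
 [218.  180.5]
 [228.  189.5]]
[398.38803604 294.39543743 240.5561069 ] (398.8, 294.4, 137.4, 0.005, 0)
[-0.0003,-0.0004,0.002,0,-0,-0,0,-0.0003,-0.0004,0.0076,0,-0,-0,0,-0.0002,-0.0004,0.0161,0,-0,-0,0,-0.0002,-0.0004,0.0267,0,-0,-0,0,-0.0001,-0.0004,0.0388,0,-0,-0,0,-0.0001,-0.0004,0.0516,0,-0,-0,0,-0,-0.0004,0.0644,0,-0,-0,0,0,-0.0004,0.0764,0,-0,-0,0,0,-0.0004,0.087,0,-0,-0,0,0.0001,-0.0004,0.0955,0,-0,-0,0,0.0001,-0.0004,0.1011,0,-0,-0,0,0.0001,-0.0004,0.1032,0,-0,-0,0] 12
```

View pics/g.png

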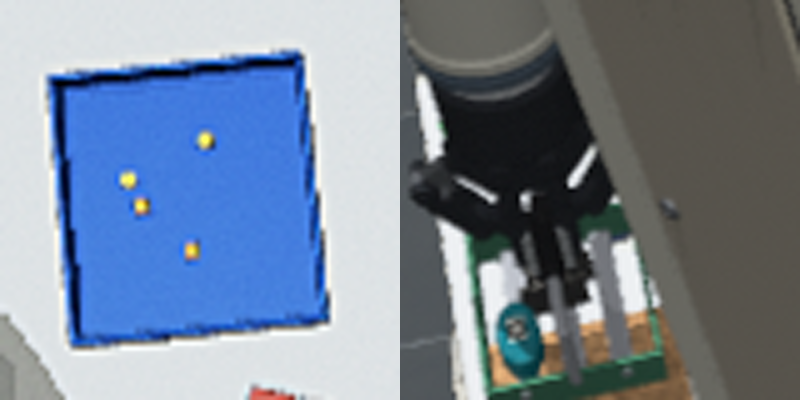

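All four nuts are in the tray, at (128,180), (141,205), (192,250) and (205,140) in the left panel. The sharpener is still in the sieve. Setting the sieve down on the mat.

Call:
drive_tool:
  targets: [0,0,0.002,0,0,0,0,0,0,0.0075,0,0,0,0,0,0,0.016,0,0,0,0,0,0,0.0265,0,0,0,0,0,0,0.039,0,0,0,0,0,0,0.0515,0,0,0,0,0,0,0.0645,0,0,0,0,0,0,0.0765,0,0,0,0,0,0,0.087,0,0,0,0,0,0,0.0955,0,0,0,0,0,0,0.101,0,0,0,0,0,0,0.103,0,0,0,0]

```text
clock: 21.08
eef_pos: [398.2, 293.9, 136.6]
tcp_rot: [3.141, 0.001, 0.005]
contact_force: [-8.1, -4.8, 22.8]
opening: 0.15
```

Call:
drive_tool:
  targets: [0,0,0.0005,0,0,0,0,0,0,0.001,0,0,0,0,0,0,0.001,0,0,0,0,0,0,0.001,0,0,0,0]

```text
clock: 21.42
eef_pos: [398.8, 294.4, 136.9]
tcp_rot: [-3.141, -0.001, 0.005]
contact_force: [0.5, -0.5, -3.8]
opening: 0.148
```

Call:
drive_tool:
  targets: [0,0,0.0005,0,0,0,0,0,0,0.001,0,0,0,0,0,0,0.001,0,0,0,0,0,0,0.001,0,0,0,0]

```text
clock: 21.75
eef_pos: [398.8, 294.5, 136.7]
tcp_rot: [-3.141, -0.001, 0.005]
contact_force: [-3.8, -1.8, 10.0]
opening: 0.15
```

```bash
python3 - <<'E'
from h import *
for i in range(3):
    s=grab_frame('side');q=sense();print(q['clock'],q['eef_pos'],q['contact_force'],q['wrist_torque'])
f=grab_frame('top')
cv2.imwrite('pics/m.png',np.hstack([cv2.resize(f['color'][180:270,130:220],(400,400),interpolation=cv2.INTER_CUBIC),cv2.resize(s['color'][220:320,120:220],(400,400),interpolation=cv2.INTER_CUBIC)]))
E
```

```text
21.8 [398.7952619  294.47719554 136.65803653] [-2.49294595 -1.52154486  9.1306911 ] [-0.30190082  0.50161254 -0.04586289]
21.85 [398.80762362 294.46175351 136.65821531] [-3.05502013 -1.75378883 10.08794668] [-0.28599489  0.51174577  0.01585964]
21.9 [398.81531605 294.4781392  136.6545893 ] [-3.49202939 -0.95447881  8.86126436] [-0.36767851  0.45709855 -0.00122872]
```

View pics/m.png

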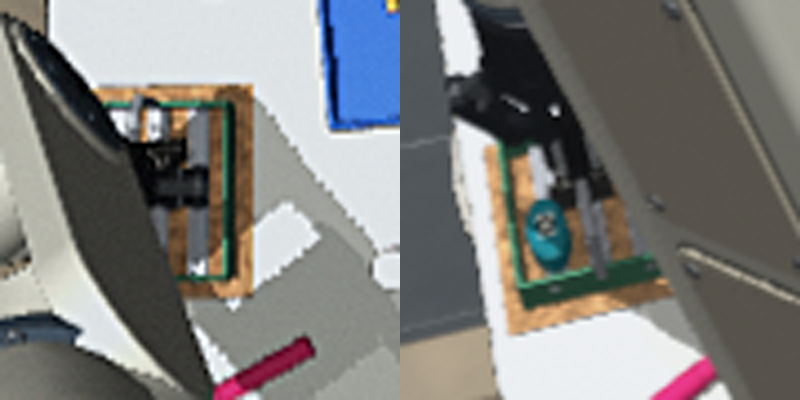

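The sieve stands on the mat with even margins of about 17 to 19 px. Releasing and rising straight up, then back.

Call:
drive_tool:
  targets: [0,0,0,0,0,0,0.2,0,0,0,0,0,0,0.3,0,0,0,0,0,0,0.4,0,0,0,0,0,0,0.5,0,0,-0.01,0,0,0,0.5,0,0,-0.035,0,0,0,0.5,0,0,-0.065,0,0,0,0.5,0,0,-0.1,0,0,0,0.5,0,0,-0.135,0,0,0,0.5,0,0,-0.165,0,0,0,0.5,0,0,-0.18,0,0,0,0.5,0,0,-0.18,0,0,0,0.5]
  force: 40

```text
clock: 22.95
eef_pos: [399.9, 295.2, 320.3]
tcp_rot: [-3.137, -0.006, 0.005]
contact_force: [1.2, 0.8, -0.2]
opening: 0.5
```

```bash
python3 - <<'E'
from h import *
q=sense();p=q['eef_pos'];print(p,q['tcp_rot'])
r=np.hypot(*p[:2]);a=np.arctan2(p[1],p[0]);y=.005
A=np.linspace(a,a-1.1,13)[1:]
rows([pol(r+(360-r)*(i+1)/12,t,p[2],y-(i+1)*1.1/12,.5) for i,t in enumerate(A)])
E
```

```text
[399.85806378 295.18590566 320.27386738] [-3.13732964 -0.0058671   0.00481006]
[0.0154,0.0438,-0.0001,-0.005,-0.006,0.091,0.5,0.0262,0.088,-0.0002,-0.005,-0.005,0.183,0.5,0.0325,0.1319,-0.0004,-0.005,-0.005,0.275,0.5,0.0344,0.1753,-0.0005,-0.005,-0.005,0.366,0.5,0.0321,0.2176,-0.0007,-0.006,-0.005,0.458,0.5,0.0258,0.2585,-0.001,-0.006,-0.005,0.55,0.5,0.0158,0.2977,-0.0012,-0.006,-0.004,0.641,0.5,0.0023,0.3347,-0.0014,-0.006,-0.004,0.733,0.5,-0.0144,0.3692,-0.0017,-0.006,-0.004,0.825,0.5,-0.0339,0.4011,-0.0019,-0.007,-0.003,0.916,0.5,-0.056,0.4301,-0.0022,-0.007,-0.003,1.008,0.5,-0.0801,0.4559,-0.0024,-0.007,-0.003,1.1,0.5] 12
```

Call:
drive_tool:
  targets: [0.015,0.04,0,0,0,0.09,0.5,0.026,0.08,0,0,0,0.18,0.5,0.032,0.12,0,0,0,0.27,0.5,0.034,0.16,0,0,0,0.36,0.5,0.033,0.2,0,0,0,0.45,0.5,0.028,0.24,0,0,0,0.54,0.5,0.02,0.28,0,0,0,0.63,0.5,0.008,0.318,0,0,0,0.72,0.5,-0.01,0.354,0,0,0,0.81,0.5,-0.03,0.388,0,0,0,0.9,0.5,-0.05,0.42,0,0,0,0.99,0.5,-0.075,0.45,0,0,0,1.08,0.5]

```text
clock: 23.95
eef_pos: [324.6, -157.5, 315.3]
tcp_rot: [3.142, -0.0, -1.08]
contact_force: [0.2, -0.7, 0.9]
opening: 0.498
```

```bash
python3 - <<'E'
from h import *
f=grab_frame('top');s=grab_frame('side')
for n,g,b in(('top',f,(135,180,205,265)),('side',s,(125,225,210,310))):
    h=cv2.cvtColor(g['color'],cv2.COLOR_BGR2HSV)
    m=cv2.inRange(h,(5,60,60),(22,255,255));print(n,'mat',rect(g,m,b,3))
    k=cv2.morphologyEx(cv2.inRange(h,(60,60,20),(90,255,255)),cv2.MORPH_CLOSE,np.ones((15,15)))
    print(n,'sieve',rect(g,k,b,28))
cv2.imwrite('pics/z.png',np.hstack([cv2.resize(f['color'][120:270,130:290],(420,394),interpolation=cv2.INTER_CUBIC),cv2.resize(s['color'][220:315,125:215],(373,394),interpolation=cv2.INTER_CUBIC)]))
E
```

```text
top mat (array([400.3, 294.9]), array([148.8, 128.2]), 0.3)
top sieve (array([400.1, 292.5]), array([122.1, 107.5]), 0.4)
side mat (array([397.2, 293.8]), array([148.4, 128.7]), 0.3)
side sieve (array([392.2, 293.9]), array([138. , 104.9]), 0.2)
```

View pics/z.png

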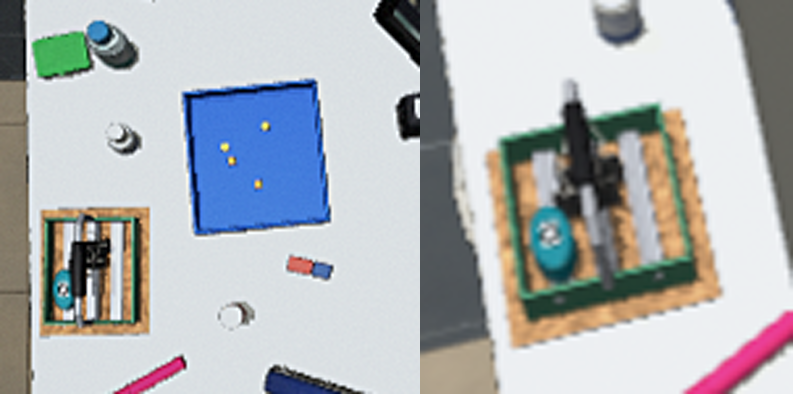

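The sieve sits squarely on the mat, centred within about 2.5 mm and 0.1°. The sharpener and the clips are in it, four nuts are in the tray, and the eraser is on the desk at (310,267). Nothing else has moved.

```bash
python3 -c "from rig import *;print(sign_off(),sense()['clock'])"
```

```text
the job is handed in; nothing more can be done
the job is handed in; nothing more can be done
```

The job is done and handed in at about 24 s on the robot's clock. I moved the eraser from the tray to the desk at about (400, 35) mm. I then lifted the sieve by its handle, shook it level over the tray along its own y, and set it down on the cork mat.

**Last checks (top camera):**
- **Nuts:** all four are in the tray.
- **Sieve:** it is within about 2.5 mm of the mat's centre and 0.1° of its heading.
- **Contents:** the sharpener shows clearly in the sieve. The two black clips lie close together under the handle, so I could not separate them cleanly in the picture.
- **Bystanders:** the ones in view looked unmoved. The stamp was only partly in the last crop, though clear in an earlier one.
- **Robot:** the gripper was clear of everything.

**Disagreements:**
- The side camera put the sieve about 5 mm off in x. Its measured length there was 138 mm against the true 124 mm, because it also took in the outer face of the wall, so I trusted the top view.
- The set-down showed a brief 23 N contact reading, below the 40 N and 120 N limits.

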